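Re-set a notched battery clamp and clamp a laptop battery in it

ROBOT

A 6-joint arm with a two-finger parallel gripper is mounted at the origin on a cart in front of the work surface, level with it; the furniture and walls round the work are solid. World frame = base frame: x ahead of the robot, y to its left, z up, the work surface at z = 0. Lengths are in m, angles in rad, forces in N, time in s.
With the tool pointing down it reaches from about 0.25 to 0.725 m from the base axis. Payload 4 kg.
Tool frame: the origin (TCP) lies midway between the tips of the shut fingers; the grasp point (between the pads) lies 19 mm behind it; z points along the fingers, y is the line along which they close (so a half turn about z gives the same grasp; the last joint's range is limited). The gripper opens to 85 mm and grips with 20 to 120 N. Pads are 22 mm wide; open, the fingers measure 114 mm over their backs; the gripper's body (76 mm by 85 mm) begins 54 mm behind the grasp point. The pads swing forward as they close: fully open they stand 13 mm farther back than shut.
Start: joints at [-1.278, 0.241, 0.005, 1.335, 0, 1.571], TCP at [0.144, -0.479, 0.231] pointing down, gripper open.
Joint ranges: [-2.72, 2.72], [-1.05, 1.87], [-1.09, 1.28], [-1.99, 2.15], [-1.42, 1.44], [-3.14, 3.14]. Speed limits (rad/s): [2.79, 2.79, 3.14, 3.14, 3.14, 3.14].

INTERFACE

Orientations are given as a 3x3 rotation matrix whose columns are the frame's x, y, z axes.
In Python, from workcell import r gives the robot as it stands.
- The arm moves only by the tool apply_moves, never from a script. Its argument "motion" is a list that holds one entry, the list of rows, each a list of 4 numbers: the shift along the tool's x, y, z scaled (see below), then the turn about the tool's z scaled (see below). A call has 1 to 12 rows; each row is the pose to reach, as a shift and turn from the pose commanded when the call began, along the tool's axes at that moment; what a row does not reach only later rows make up. The controller multiplies each number of a shift by 1 m and each number of a turn by 30 degrees. A row lasts 1/10 s, in which the tool goes at most 50 mm and 8.59 degrees, less where a joint would pass 70% of its speed; a pose out of reach is approached as far as the arm can. A call with a number of a shift or a turn outside -1 to 1 is refused whole. A call with a gripper value outside its range is refused whole. "gripper" is the opening, from 0 (shut) to 1 (fully open), set as the call begins (left out, the last holds). The fingers move at their own pace and stop on an object; "squeeze" is the grip in N (left out, the last holds). Time passes only in rows, so rows that repeat a pose let the fingers close. It gives the time, the measured TCP pose, the force, the opening and the grip force at its end, in the units of the state.
- r.get_obs(): the state, without advancing time (a new reading comes with each control period).
- r.camera(name): name is "scene" or "top" or "wrist"; returns a dict with "pixels" (480x640x3 uint8, blue, green, red), "camera_matrix" (3x3 intrinsics, pixels), "world_to_cam" (4x4, takes a point from world to camera coordinates); the wrist camera has in their place "T_tool_cam" (4x4, takes a point from camera to tool coordinates, whose origin is the TCP and whose axes are the flange's). Camera axes: x right, y down, z forward; pixel columns grow to the right and rows downward; lengths in m; the calibration is good to about 2 mm. A picture is of the moment at which its call begins: read the wrist's pose just before it. There is no depth.
- r.finish_job(): hands the job in; it is judged then, once.
The state is a dict: "clock": time; "joint_positions": joint angles; "qvel": joint speeds; "effort": joint torques, N m; "ee_pos": TCP position; "tool_rot": TCP orientation; "force": force on the tool from outside, world axes, zero at the start; "moment": the same for the moment, N m; "finger_gap": finger opening in m; "gripper_force": force on a finger pad.
Only numpy, scipy, OpenCV 4.12 (cv2) and the standard library are available. Lean on these libraries where they do the work, as an engineer would, in place of code of your own. Each camera call takes 0.05 s, during which the arm holds its last target. There are 200 camera calls.

TASK

The clamp fixture is still set for a longer pack: lift its red-knobbed crossbar out of the notches, bring the stop one notch closer to the jaw and let the crossbar drop fully home in that next pair of notches. Lay the laptop battery flat in the fixture, lengthwise between jaw and stop, and turn the black T-handle clockwise until the rising resistance shows that the battery is firmly clamped. Leave the pry tool, the drive and the tape roll where they lie.

Things in the scene. Friction and masses are not known exactly. Their poses are not given: they have to be found in the camera images.
- fixture: Dark grey clamp, 86 x 352 mm, fixed. Origin: centre of underside, on the desk; y = long axis, z up. -y end: blue housing (64 x 44, top z 45) with T-handle and jaw. +y end: steel notched rails (x +-38, top z 32), stop between. Battery bed: grey-green strip at x = 0, top z 16, between 4 white guides (y +-62, 22 long, inner faces x +-27, top z 28); fingers go beside the battery at y 0. Sizes in mm.
- target_notch (a point): Middle between the pair of notches in which the crossbar must end, one notch (22 mm) closer to the jaw than its start; height z = 22 mm (notch floor). Notches are 11 mm wide and 10 mm deep, 22 mm apart, three pairs in all; the start is the pair farthest from the jaw.
- stop (a joint): Slide of the stop carriage along the rails (m): 0 in the middle of the start notches, positive towards the jaw, 0.022 in the middle of the target notches. About +-1.5 mm of play in a notch; friction about 1.5 N.
- crossbar (a joint): Lift of the crossbar in the stop carriage (m): 0 = fully home on the notch floor, clear of the rail tops above 0.010, upper limit 0.018. A light spring (2 to 3 N) and its weight push it down.
- knob (a point): Centre of the red round knob (24 mm diameter, from 10 mm below to 10 mm above this point) on top of the crossbar, 62 mm over the desk when home. The carriage's top lies 24 mm below this point. Lifting the knob lifts the crossbar; moved sideways it takes the stop along.
- stop_face (a point): Centre of the stop's rubber face (46 mm wide, z 18 to 38), which looks to the fixture's -y.
- pad_face (a point): Centre of the jaw pad's rubber face (42 mm wide, z 18 to 38), which looks to the fixture's +y. With the stop in the target notches and the handle at 0 there are 212 mm from face to face, less 6 mm for each radian of the handle.
- jaw_pad: The sprung jaw pad: 2.5 N per mm, up to 9 mm of give, in front of a ram that the T-handle's cam drives. (Origin at the fixture's origin shifted along its y with the pad.)
- clamp_handle (a joint): Turn of the T-handle on its upright axis (rad): 0 = jaw drawn back (starts 0 to 0.4), positive clockwise from above, end stop 2.5 (harmless). Jaw advances 6 mm per rad and stays where left. Turns at 0.15 Nm, rising once the pad touches: stop in target notches, the pad touches within 1.5 rad and is firm from 1.9 on.
- handle_grip (a point): Centre of the T-handle's black bar (60 x 12 mm, 14 mm tall), 63 mm over the desk, on the cam axis; its x axis lies along the bar. The bar lies across the fixture (along its x) at 0. Housing top 18 mm below this point.
- battery: Black laptop battery with a white label, 46 x 205 x 19 mm, 0.2 to 0.45 kg. Origin: centre of its underside; y is the long axis, z up.
- spudger: Black nylon pry tool, 9 x 140 x 5 mm, a bystander; origin: centre of its underside.
- solid_drive: Flat silver 2.5 inch drive, 100 x 70 x 7 mm, a bystander; origin: centre of its underside.
- tape_roll: Amber tape roll lying flat, 72 mm diameter, 19 mm tall, a bystander; origin: centre of its underside.

How it is judged:
By the outcome, as a careful person would: the job done as asked, in the order asked, and still so for the second after the job is handed in, with the robot touching nothing.
It also fails if it takes over 72 s, if anything falls off the work surface, if the arm or the gripper's body presses on something with over 40 N, if the wrist force passes 120 N, or if a joint passes its speed limit or range.

## Working session

There is one attempt and no reset: what is moved stays moved. The work goes in short steps, Python scripts to look and compute and a tool call to move; the robot and the scene stay as the last step left them, time stands still between calls to the robot, and variables do not carry over. Pictures are saved under pics/ and viewed, at most 10 in all, crops included, and the job is handed in when it is done.

Besides the shell and the picture viewer there is one more tool, called after "Call:" by a JSON object that holds its "fn" and its "kwargs", one argument or row to a line. apply_moves: Moves the arm, as the interface text tells. Shifts and turns lie within -1 to 1; 1 stands for 1 m of shift or 30 degrees of turn. Its arguments: {"type":"object","properties":{"motion":{"type":"array","items":{"type":"array","items":{"type":"array","items":{"type":"number"}}}},"gripper":{"type":"number"},"squeeze":{"type":"number"}},"required":["motion"]}

```bash
mkdir -p pics; python3 - <<'E'
from workcell import r
import cv2,pickle
d={}
for n in("top","scene"):
    c=r.camera(n); cv2.imwrite(f"pics/{n}0.png",c["pixels"]); d[n]=c
pickle.dump(d,open("cams.pkl","wb"))
for n in d: print(n,d[n]["camera_matrix"].tolist(),d[n]["world_to_cam"].round(4).tolist())
o=r.get_obs(); print(o)
E
```

```text
top [[563.9023623015628, 0.0, 317.409734607016], [0.0, 563.9023623015628, 238.17826454118966], [0.0, 0.0, 1.0]] [[0.0183, -0.9998, -0.0068, 0.174], [-0.9892, -0.0171, -0.1457, 0.552], [0.1456, 0.0094, -0.9893, 1.0629], [0.0, 0.0, 0.0, 1.0]]
scene [[433.4656555652799, 0.0, 319.89043671342495], [0.0, 433.4656555652799, 247.50183200477244], [0.0, 0.0, 1.0]] [[0.0515, 0.9986, 0.0101, -0.2058], [0.626, -0.0245, -0.7794, -0.2836], [-0.7781, 0.0465, -0.6264, 1.3914], [0.0, 0.0, 0.0, 1.0]]
{'clock': 0.1, 'joint_positions': array([-1.27798788e+00,  2.41336061e-01,  3.87809104e-03,  1.33521705e+00,
        1.30276063e-05,  1.57079275e+00]), 'qvel': array([-0.00050301, -0.0020398 ,  0.00418776,  0.00109539,  0.00061594,
       -0.00062426]), 'effort': array([ 1.01437863e-04, -3.73139048e+01,  2.53009844e+01,  1.08918379e-02,
        6.04456687e-06, -3.43799293e-06]), 'ee_pos': array([ 0.14416234, -0.47817808,  0.23051008]), 'tool_rot': array([[ 9.57435990e-01,  2.88645188e-01, -5.29796556e-04],
       [ 2.88645674e-01, -9.57434293e-01,  1.80248873e-03],
       [ 1.30343064e-05, -1.87869106e-03, -9.99998235e-01]]), 'force': array([-0.30129398,  0.51599424, -0.67677988]), 'moment': array([-0.01080644, -0.00607513,  0.0248567 ]), 'gripper_force': 0.0, 'finger_gap': 0.08540311754609249}
```

View pics/top0.png

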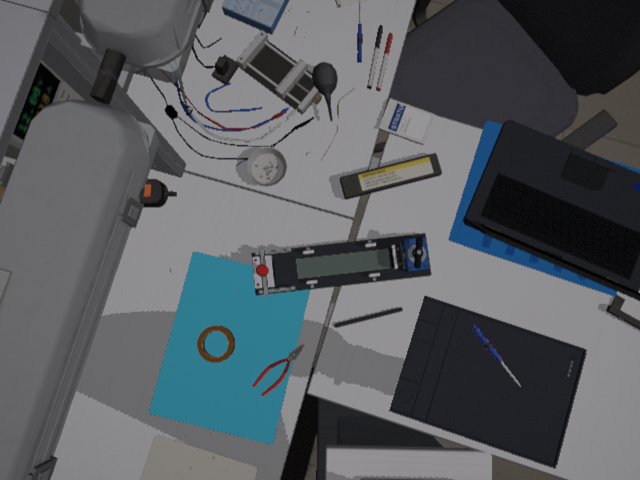

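View pics/scene0.png

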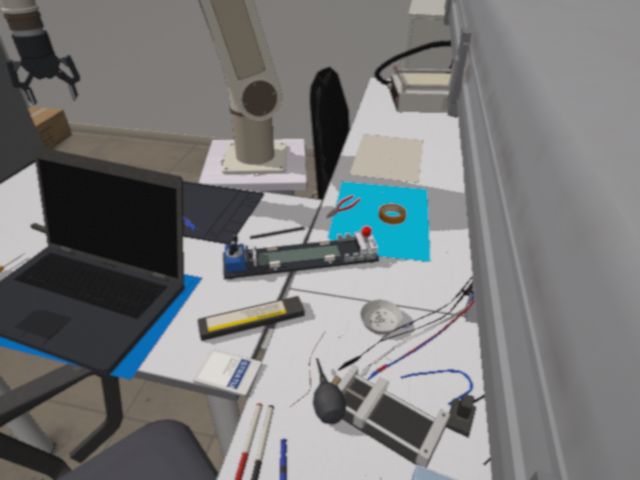

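The top view shows the fixture centred near (342,264), with the red knob at (262,270) and the blue housing at (416,254). The battery lies near (390,175). I'll enlarge that part.

```bash
cat > h.py <<'E'
import numpy as np,pickle,cv2
D=pickle.load(open("cams.pkl","rb"))
def ray(u,v,z,cam="top",c=None):
    c=c or D[cam];K=c["camera_matrix"];T=c["world_to_cam"]
    R,t=T[:3,:3],T[:3,3];o=-R.T@t;d=R.T@np.linalg.solve(K,[u,v,1])
    return o+d*(z-o[2])/d[2]
def proj(P,cam="top"):
    c=D[cam];p=c["world_to_cam"][:3,:3]@np.asarray(P,float)+c["world_to_cam"][:3,3]
    q=c["camera_matrix"]@p;return q[:2]/q[2]
E
python3 - <<'E'
import cv2
im=cv2.imread("pics/top0.png")[140:310,240:450]
cv2.imwrite("pics/c1.png",cv2.resize(im,None,fx=3.5,fy=3.5,interpolation=cv2.INTER_CUBIC))
E
```

```text
(no output)
```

View pics/c1.png

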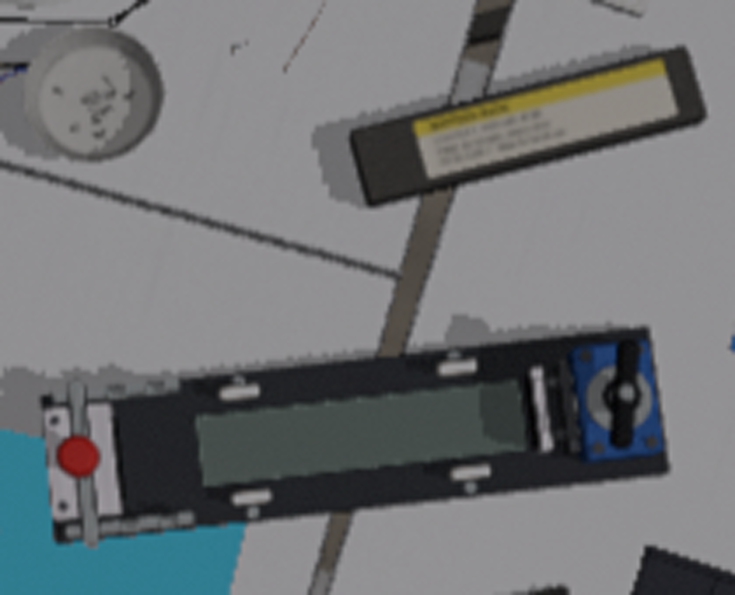

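The crop shows the white guides at (240,388), (458,366), (252,496) and (471,472), the knob top at (77,456) and the T-handle centre at (625,394). The battery's top corners are at (352,130), (370,205), (704,118) and (685,48).

```bash
python3 - <<'E'
from h import *
f=lambda u,v,z:ray(240+(u+.5)/3.5-.5,140+(v+.5)/3.5-.5,z)
G=np.array([f(*p,.028) for p in((240,388),(458,366),(252,496),(471,472))])
print("guides",G.round(4).tolist(),G.mean(0).round(4))
# fixture -y end towards housing
ym=((G[0]+G[2])-(G[1]+G[3]));print("yaw of +y",np.degrees(np.arctan2(ym[1],ym[0])),np.linalg.norm(ym)/2)
k=f(77,456,.072);hh=f(625,392,.070)
print("knob",k.round(4),"handle",hh.round(4),np.degrees(np.arctan2(*(k-hh)[[1,0]])))
B=np.array([f(*p,.019) for p in((352,130),(370,205),(704,118),(685,48))])
print("bat",B.round(4).tolist(),B.mean(0));e=(B[0]+B[1]-B[2]-B[3])/2;print(np.linalg.norm(e),np.degrees(np.arctan2(e[1],e[0])))
h1,h2=f(629,345,.07),f(622,443,.07);print("bar",h1,h2,(h1+h2)/2,np.degrees(np.arctan2(*(h1-h2)[[1,0]])))
E
```

```text
guides [[0.5258, 0.2017, 0.028], [0.5405, 0.0788, 0.028], [0.465, 0.1937, 0.028], [0.4807, 0.0712, 0.028]] [0.503  0.1363 0.028 ]
yaw of +y 97.03834268666455 0.12357954568228659
knob [0.4819 0.2877 0.072 ] handle [ 0.522  -0.0081  0.07  ] 97.73591118735777
bat [[0.6787, 0.1401, 0.019], [0.6345, 0.1291, 0.019], [0.6893, -0.0638, 0.019], [0.731, -0.0533, 0.019]] [0.68338613 0.03803844 0.019     ]
0.20041527120506214 105.48722284713587
bar [ 0.54782454 -0.01047517  0.07      ] [ 0.49426294 -0.00627156  0.07      ] [ 0.52104374 -0.00837337  0.07      ] -4.48747836350594
```

Call:
{"fn": "apply_moves", "kwargs": {
  "motion": [
    [[0.03, -0.035, -0.035, -0.2], [0.06, -0.07, -0.05, -0.4], [0.09, -0.105, -0.06, -0.6], [0.12, -0.14, -0.07, -0.8], [0.15, -0.175, -0.07, -1], [0.18, -0.21, -0.07, -1], [0.21, -0.245, -0.07, -1], [0.24, -0.28, -0.07, -1], [0.27, -0.315, -0.07, -1], [0.27, -0.315, -0.07, -1]]
  ],
  "gripper": 1
}}

```text
clock: 1.1
ee_pos: [0.3132, -0.0944, 0.3011]
tool_rot: [[0.676, 0.737, 0.0], [0.737, -0.676, 0.002], [0.002, -0.001, -1.0]]
force: [-0.2, -0.7, 1.0]
finger_gap: 0.0857
gripper_force: 0.0
```

```bash
cat >> h.py <<'E'
from workcell import r
def go(x,y,z,ang,show=True):
    """tool shift (m) and turn (30deg units) to bring TCP to x,y,z with tool x axis at ang deg"""
    o=r.get_obs();R=o["tool_rot"];s=R.T@(np.array([x,y,z])-o["ee_pos"])
    a=np.degrees(np.arctan2(R[1,0],R[0,0]));t=-((ang-a+180)%360-180)/30
    print("pos",o["ee_pos"].round(4),"ang",a.round(2),"F",o["force"].round(1),"gap",o["finger_gap"].round(4),"t",round(o["clock"],2));print("shift",s.round(4),"turn",t.round(3))
E
python3 -c "
from h import *
go(.482,.288,.16,97.3);print(ray(470,215,0),ray(600,285,0))"
```

```text
Traceback (most recent call last):
  File "h.py", line 15, in go
    print("pos",o["ee_pos"].round(4),"ang",a.round(2),"F",o["force"].round(1),"gap",o["finger_gap"].round(4),"t",round(o["clock"],2));print("shift",s.round(4),"turn",t.round(3))
                                                                                    ^^^^^^^^^^^^^^^^^^^^^
AttributeError: 'float' object has no attribute 'round'
```

Call:
{"fn": "apply_moves", "kwargs": {
  "motion": [
    [[0.045, -0.015, 0.0, -0.2], [0.09, -0.03, 0.0, -0.4], [0.135, -0.045, 0.02, -0.6], [0.18, -0.06, 0.04, -0.8], [0.225, -0.075, 0.06, -1], [0.27, -0.09, 0.08, -1], [0.315, -0.105, 0.1, -1], [0.36, -0.12, 0.12, -1], [0.396, -0.134, 0.13, -1], [0.396, -0.134, 0.13, -1], [0.396, -0.134, 0.13, -1]]
  ]
}}

```text
clock: 2.2
ee_pos: [0.4851, 0.2805, 0.1693]
tool_rot: [[0.228, 0.974, -0.003], [0.974, -0.228, -0.003], [-0.003, -0.003, -1.0]]
force: [0.3, 0.1, 0.8]
finger_gap: 0.0854
gripper_force: 0.0
```

```bash
sed -i 's/o\["finger_gap"\].round(4)/round(o["finger_gap"],4)/' h.py
python3 -c "
from h import *
go(.482,.288,.16,97.3)"
```

```text
pos [0.4851 0.2805 0.1693] ang 76.81 F [0.3 0.1 0.8] gap 0.0854 t 2.2
shift [ 0.0067 -0.0047  0.0093] turn -0.683
```

Call:
{"fn": "apply_moves", "kwargs": {
  "motion": [
    [[0.003, -0.002, 0.005, -0.25], [0.006, -0.004, 0.01, -0.5], [0.006, -0.004, 0.01, -0.68], [0.006, -0.004, 0.01, -0.68], [0.006, -0.004, 0.01, -0.68]]
  ]
}}

```text
clock: 2.7
ee_pos: [0.4832, 0.2865, 0.1624]
tool_rot: [[-0.121, 0.993, 0.001], [0.993, 0.121, 0.0], [0.0, 0.001, -1.0]]
force: [-0.0, 0.5, -0.4]
finger_gap: 0.0855
gripper_force: 0.0
```

```bash
python3 -c "
from h import *
go(.482,.288,.16,97.3)
o=r.get_obs();c=r.camera('wrist');cv2.imwrite('pics/w1.png',c['pixels'])
pickle.dump((o,c),open('w1.pkl','wb'));print(c['T_tool_cam'].round(4),c['camera_matrix'])"
```

```text
pos [0.4832 0.2865 0.1624] ang 96.96 F [-0.   0.5 -0.4] gap 0.0855 t 2.7
shift [ 0.0016 -0.0011  0.0024] turn -0.011
[[ 1.300e-03 -9.573e-01 -2.891e-01  7.280e-02]
 [ 1.000e+00  1.000e-03  1.200e-03 -8.000e-04]
 [-8.000e-04 -2.891e-01  9.573e-01 -1.424e-01]
 [ 0.000e+00  0.000e+00  0.000e+00  1.000e+00]] [[358.96037816   0.         318.70793131]
 [  0.         358.96037816 243.6495714 ]
 [  0.           0.           1.        ]]
```

View pics/w1.png

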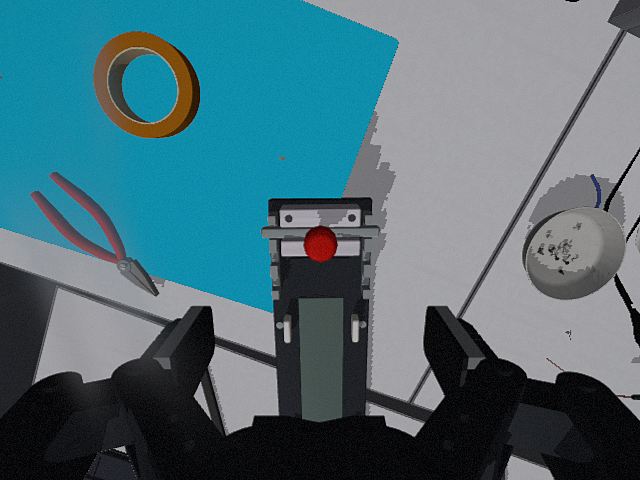

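The wrist view shows the knob at (320,244), with the fixture's long axis almost vertical in the picture, so the yaw is about right.

```bash
cat >> h.py <<'E'
def wray(o,c,u,v,z):
    T=c["T_tool_cam"];R=o["tool_rot"];d=R@(T[:3,:3]@np.linalg.solve(c["camera_matrix"],[u,v,1]));p=R@T[:3,3]+o["ee_pos"]
    return p+d*(z-p[2])/d[2]
E
python3 -c "
from h import *
o,c=pickle.load(open('w1.pkl','rb'))
k=wray(o,c,320.5,244,.064);print(k)
a,b=[(wray(o,c,287,v,.028)+wray(o,c,355,v,.028))/2 for v in(317,338)];print(wray(o,c,287,328,.028),wray(o,c,355,328,.028))
for v in (300,415): print((wray(o,c,301,v,.016)+wray(o,c,342,v,.016))/2)
go(k[0],k[1],.044,97.2)"
```

```text
[0.48411119 0.2865065  0.064     ]
[0.46630876 0.19669606 0.028     ] [0.52482953 0.20384427 0.028     ]
[0.49351076 0.22101273 0.016     ]
[0.508946   0.09817727 0.016     ]
pos [0.4833 0.2868 0.1623] ang 96.99 F [ 0.6 -0.3 -0.2] gap 0.0855 t 2.75
shift [-0.0004  0.0006  0.1183] turn -0.007
```

Call:
{"fn": "apply_moves", "kwargs": {
  "motion": [
    [[0, 0, 0.04, 0], [0, 0, 0.08, 0], [0, 0, 0.11, 0], [0, 0, 0.118, 0], [0, 0, 0.118, 0], [0, 0, 0.118, 0]]
  ]
}}

```text
clock: 3.35
ee_pos: [0.4842, 0.2884, 0.045]
tool_rot: [[-0.124, 0.992, 0.002], [0.992, 0.124, 0.001], [0.001, 0.003, -1.0]]
force: [0.4, -0.2, 0.2]
finger_gap: 0.0856
gripper_force: 0.0
```

Call:
{"fn": "apply_moves", "kwargs": {
  "motion": [
    [[0, 0, 0, 0], [0, 0, 0, 0], [0, 0, 0, 0], [0, 0, 0, 0], [0, 0, 0, 0], [0, 0, 0, 0], [0, 0, 0, 0], [0, 0, 0, 0], [0, 0, 0, 0], [0, 0, 0, 0]]
  ],
  "gripper": 0,
  "squeeze": 35
}}

```text
clock: 4.35
ee_pos: [0.4841, 0.2882, 0.0441]
tool_rot: [[-0.125, 0.992, 0.002], [0.992, 0.125, 0.001], [0.0, 0.002, -1.0]]
force: [3.7, -1.3, 5.0]
finger_gap: 0.0223
gripper_force: 34.5
```

Call:
{"fn": "apply_moves", "kwargs": {
  "motion": [
    [[0, 0, -0.005, 0], [0, 0, -0.01, 0], [0, 0, -0.014, 0], [0, 0, -0.014, 0], [0, 0, -0.014, 0], [0, 0, -0.014, 0]]
  ]
}}

```text
clock: 4.95
ee_pos: [0.4839, 0.2881, 0.0566]
tool_rot: [[-0.125, 0.992, 0.001], [0.992, 0.125, 0.0], [0.0, 0.001, -1.0]]
force: [6.4, 0.4, -3.0]
finger_gap: 0.0224
gripper_force: 34.5
```

Call:
{"fn": "apply_moves", "kwargs": {
  "motion": [
    [[0, 0, -0.001, 0], [-0.004, 0, -0.001, 0], [-0.008, 0, -0.001, 0], [-0.012, 0, -0.001, 0], [-0.016, 0, -0.001, 0], [-0.02, 0, -0.001, 0], [-0.022, 0, -0.001, 0], [-0.022, 0, -0.001, 0], [-0.022, 0, -0.001, 0], [-0.022, 0, -0.001, 0]]
  ]
}}

```text
clock: 5.95
ee_pos: [0.4867, 0.2664, 0.0576]
tool_rot: [[-0.125, 0.992, 0.002], [0.992, 0.125, 0.0], [0.0, 0.002, -1.0]]
force: [6.8, 1.1, -3.3]
finger_gap: 0.0224
gripper_force: 34.5
```

Call:
{"fn": "apply_moves", "kwargs": {
  "motion": [
    [[0, 0, 0.004, 0], [0, 0, 0.008, 0], [0, 0, 0.011, 0], [0, 0, 0.013, 0], [0, 0, 0.014, 0], [0, 0, 0.014, 0], [0, 0, 0.014, 0]]
  ]
}}

```text
clock: 6.65
ee_pos: [0.4868, 0.2664, 0.0442]
tool_rot: [[-0.125, 0.992, 0.002], [0.992, 0.125, 0.001], [0.0, 0.002, -1.0]]
force: [6.1, -0.3, -0.9]
finger_gap: 0.0225
gripper_force: 34.7
```

Call:
{"fn": "apply_moves", "kwargs": {
  "motion": [
    [[0, 0, 0, 0], [0, 0, 0, 0], [0, 0, 0, 0], [0, 0, 0, 0], [0, 0, 0, 0], [0, 0, 0, 0], [0, 0, 0, 0], [0, 0, 0, 0]]
  ],
  "gripper": 1
}}

```text
clock: 7.45
ee_pos: [0.4857, 0.2661, 0.0443]
tool_rot: [[-0.125, 0.992, -0.0], [0.992, 0.125, 0.0], [0.0, -0.0, -1.0]]
force: [0.1, -0.0, 0.2]
finger_gap: 0.0852
gripper_force: 0.0
```

Call:
{"fn": "apply_moves", "kwargs": {
  "motion": [
    [[0, 0, -0.04, 0], [0, 0, -0.08, 0], [0, 0, -0.118, 0], [0, 0, -0.118, 0], [0, 0, -0.118, 0]]
  ]
}}

```text
clock: 7.95
ee_pos: [0.4864, 0.2665, 0.1636]
tool_rot: [[-0.125, 0.992, 0.003], [0.992, 0.125, 0.001], [0.001, 0.003, -1.0]]
force: [-0.4, -1.2, -0.1]
finger_gap: 0.0854
gripper_force: 0.0
```

```bash
python3 -c "
from h import *
o=r.get_obs();c=r.camera('wrist');pickle.dump((o,c),open('w2.pkl','wb'))
f=lambda i,a,b:cv2.resize(i[a:a+150,b:b+200],(800,600),interpolation=cv2.INTER_CUBIC)
cv2.imwrite('pics/w2.png',f(c['pixels'],180,220))
go(.683,.038,.2,105.5)"
```

```text
pos [0.4854 0.2659 0.1621] ang 97.18 F [ 0.1 -0.4 -0.3] gap 0.0854 t 8.0
shift [-0.2508  0.1675 -0.0379] turn -0.277
```

View pics/w2.png

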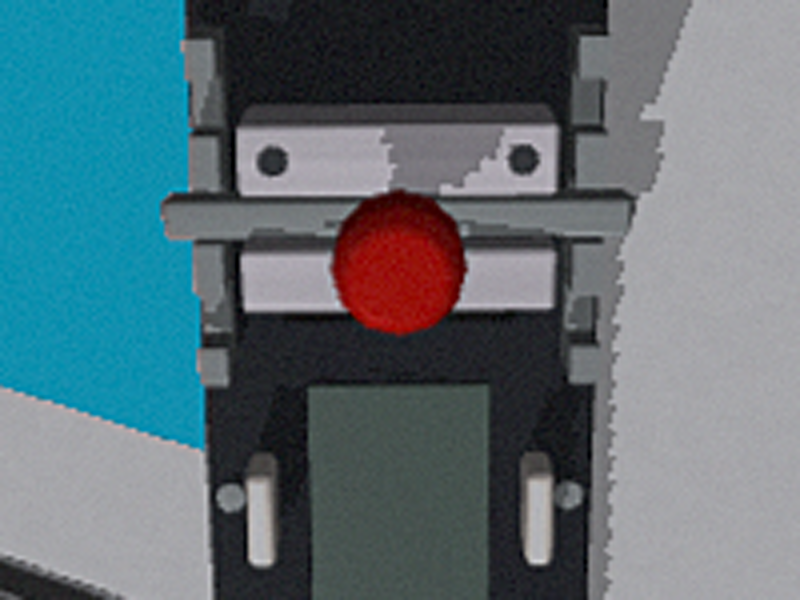

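The wrist crop shows the crossbar seated in the middle notch pair, at v≈215, with empty notches at about 95 and 315. Next I'll look at the battery and bed together.

Call:
{"fn": "apply_moves", "kwargs": {
  "motion": [
    [[-0.01, 0.005, -0.04, 0], [-0.05, 0.02, -0.06, 0], [-0.09, 0.035, -0.08, 0], [-0.13, 0.05, -0.1, 0], [-0.17, 0.065, -0.108, 0], [-0.21, 0.08, -0.108, 0], [-0.239, 0.086, -0.108, 0], [-0.239, 0.086, -0.108, 0], [-0.239, 0.086, -0.108, 0], [-0.239, 0.086, -0.108, 0]]
  ]
}}

```text
clock: 9.0
ee_pos: [0.6001, 0.0405, 0.2691]
tool_rot: [[-0.126, 0.992, -0.003], [0.992, 0.126, 0.0], [0.001, -0.003, -1.0]]
force: [-0.5, -0.3, 0.3]
finger_gap: 0.0855
gripper_force: 0.0
```

```bash
python3 -c "
from h import *
o=r.get_obs();c=r.camera('wrist');pickle.dump((o,c),open('w3.pkl','wb'))
print(o['qvel'].round(3));i=c['pixels'];cv2.imwrite('pics/w3.png',cv2.resize(i[0:330,100:540],(800,600),interpolation=cv2.INTER_CUBIC))
go(.683,.038,.2,105.5)"
```

```text
[ 0.017 -0.012  0.005  0.    -0.003 -0.002]
pos [0.6002 0.0409 0.2695] ang 97.27 F [0.3 0.4 1.1] gap 0.0854 t 9.05
shift [-0.0134  0.0819  0.0693] turn -0.274
```

View pics/w3.png

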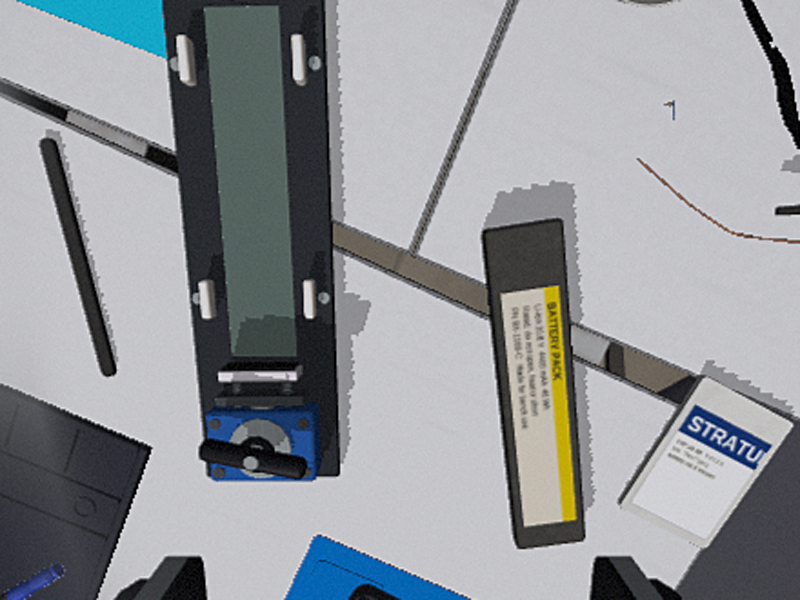

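The crop shows the battery end mids at about (523,225) and (552,543). The guides are at (186,58), (299,58), (207,300) and (309,299), and the jaw pad's front edge is at v≈360. The T-handle bar runs from (203,450) to (304,468).

```bash
python3 - <<'E'
from h import *
o,c=pickle.load(open('w3.pkl','rb'))
f=lambda u,v,z:wray(o,c,100+(u+.5)*.55-.5,(v+.5)*.55-.5,z)
a,b=f(523,225,.019),f(552,543,.019)
print("bat",a,b,(a+b)/2,np.linalg.norm(a-b),np.degrees(np.arctan2(*(a-b)[[1,0]])))
for p in((484,230),(561,219),(584,538),(519,548)): print(f(*p,.019).round(4),end=' ')
# guides: top-face centres approx
G=np.array([f(*p,.028) for p in((186,58),(299,58),(207,300),(309,299))])
print("\nG",G.round(4).tolist(),G.mean(0));d=(G[0]+G[1]-G[2]-G[3])/2;L=np.linalg.norm(d);n=d/L;C=G.mean(0)
print("sep",L,np.degrees(np.arctan2(n[1],n[0])))
q=lambda P:((P-C)@n, (P-C)@np.array([n[1],-n[0],0]))
print("pad",q(f(259,360,.038)))
h=(f(203,450,.07)+f(304,468,.07))/2;e=f(304,468,.07)-f(203,450,.07);print("handle",h,q(h),np.degrees(np.arctan2(e[1],e[0])),np.linalg.norm(e))
o2,c2=pickle.load(open('w2.pkl','rb'))
g=lambda u,v,z:wray(o2,c2,220+(u+.5)/4-.5,180+(v+.5)/4-.5,z)
print("stopfront",q(g(400,312,.038)),"knob",q(g(400,262,.067)),"guides+y",q(g(260,500,.028)),q(g(538,500,.028)))
E
```

```text
bat [0.65903179 0.1333788  0.019     ] [ 0.71408143 -0.05973311  0.019     ] [0.68655661 0.03682285 0.019     ] 0.20080505996830358 105.91104947034266
[0.6374 0.1279 0.019 ] [0.6799 0.1393 0.019 ] [ 0.7342 -0.0535  0.019 ] [ 0.6932 -0.0661  0.019 ] 
G [[0.4683, 0.1919, 0.028], [0.5267, 0.1994, 0.028], [0.4845, 0.0694, 0.028], [0.5427, 0.0775, 0.028]] [0.50553692 0.13454482 0.028     ]
sep 0.1232576182917284 97.51006048681191
pad (np.float64(-0.09498345639746951), np.float64(0.0004732653350901766))
handle [ 0.52533238 -0.00857722  0.07      ] (np.float64(-0.14448159706230376), np.float64(0.0009195684525265709)) -3.4041198267071473 0.055945898146217296
stopfront (np.float64(0.11379625964390433), np.float64(-0.0012161557075813685)) knob (np.float64(0.13296169112895595), np.float64(-0.0013208684359834154)) guides+y (np.float64(0.06821724715069091), np.float64(-0.031151732597693153)) (np.float64(0.06783938261736353), np.float64(0.028089931299543167))
```

Call:
{"fn": "apply_moves", "kwargs": {
  "motion": [
    [[0.015, -0.04, 0, 0], [0.03, -0.07, 0, 0], [0.035, -0.082, 0, 0], [0.035, -0.082, 0, 0], [0.035, -0.082, 0, 0], [0.035, -0.082, 0, 0]]
  ]
}}

```text
clock: 9.65
ee_pos: [0.5158, 0.0646, 0.2703]
tool_rot: [[-0.126, 0.992, 0.001], [0.992, 0.126, 0.0], [-0.0, 0.001, -1.0]]
force: [-0.7, 0.2, -0.5]
finger_gap: 0.0852
gripper_force: 0.0
```

```bash
python3 -c "
from h import *
o=r.get_obs();c=r.camera('wrist');pickle.dump((o,c),open('w4.pkl','wb'))
i=c['pixels'];i=i[0:300,260:380].transpose(1,0,2)[:, :]
cv2.imwrite('pics/w4.png',cv2.resize(i,(800,320),interpolation=cv2.INTER_CUBIC))
go(.6866,.0368,.15,105.8)"
```

```text
pos [0.5159 0.0643 0.2702] ang 97.19 F [1.1 0.3 0. ] gap 0.0851 t 9.7
shift [-0.0487  0.1659  0.1203] turn -0.287
```

View pics/w4.png

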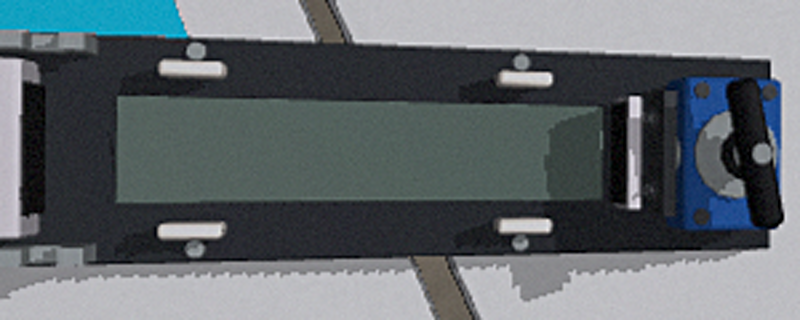

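The transposed crop shows the stop's rubber between u≈23 and 44, the pad's rubber between 610 and 628, and guide centres at u≈192 and 524.

```bash
python3 - <<'E'
from h import *
o,c=pickle.load(open('w4.pkl','rb'))
f=lambda u,v,z:wray(o,c,260+(v+.5)*.375-.5,(u+.5)*.375-.5,z)
G=np.array([f(*p,.028) for p in((192,70),(192,231),(525,79),(525,226))]);C=G.mean(0)
d=(G[0]+G[1]-G[2]-G[3])/2;n=d/np.linalg.norm(d);print(C,np.linalg.norm(d),np.degrees(np.arctan2(n[1],n[0])))
q=lambda P:round(float((P-C)@n),4)
for nm,u,z in(("stop b",44,.018),("stop t",23,.038),("pad b",610,.018),("pad t",628,.038)): print(nm,q(f(u,145,z)))
for nm,u,z in(("bed+",117,.016),("bed-",603,.016)): print(nm,q(f(u,150,z)))
h=f(751,152,.070);print("handle",h,q(h)); e=f(768,222,.07)-f(737,85,.07);print(np.degrees(np.arctan2(e[1],e[0])))
m=(f(44,145,.018)+f(610,155,.018))/2;print("mid",m,q(m))
E
```

```text
[0.50435898 0.13462697 0.028     ] 0.12271774048148429 97.5511126639386
stop b 0.1117
stop t 0.1125
pad b -0.0993
pad t -0.1017
bed+ 0.0886
bed- -0.0968
handle [ 0.52250525 -0.00637323  0.07      ] -0.1422
-6.471304573063845
mid [0.50309059 0.14071702 0.018     ] 0.0062
```

Call:
{"fn": "apply_moves", "kwargs": {
  "motion": [
    [[-0.024, 0.042, 0, -0.1], [-0.048, 0.084, 0.02, -0.2], [-0.072, 0.126, 0.04, -0.287], [-0.098, 0.173, 0.06, -0.287], [-0.098, 0.173, 0.07, -0.287], [-0.098, 0.173, 0.07, -0.287], [-0.098, 0.173, 0.07, -0.287], [-0.098, 0.173, 0.07, -0.287]]
  ]
}}

```text
clock: 10.5
ee_pos: [0.6987, -0.0108, 0.2025]
tool_rot: [[-0.273, 0.962, 0.002], [0.962, 0.273, 0.0], [-0.0, 0.002, -1.0]]
force: [-0.4, -0.6, 1.2]
finger_gap: 0.0854
gripper_force: 0.0
```

```bash
python3 -c "
from h import *
o=r.get_obs();c=r.camera('wrist');pickle.dump((o,c),open('w5.pkl','wb'))
i=c['pixels'];i=i[60:300,260:380].transpose(1,0,2)
cv2.imwrite('pics/w5.png',cv2.resize(i,(800,400),interpolation=cv2.INTER_CUBIC))
go(.6866,.0368,.15,105.8)"
```

```text
pos [ 0.6989 -0.0107  0.203 ] ang 105.84 F [ 0.3 -0.4 -0.2] gap 0.0851 t 10.55
shift [0.0491 0.001  0.053 ] turn 0.001
```

View pics/w5.png

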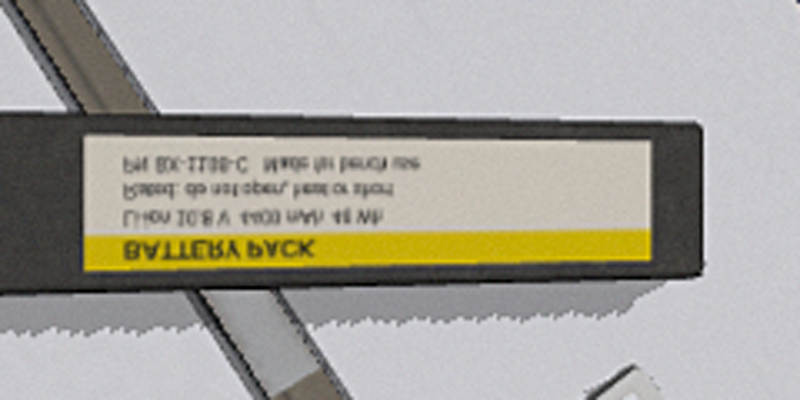

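The battery's right end is at u≈703 in the crop, but its left end falls outside. I'll find that end by intensity.

```bash
python3 - <<'E'
from h import *
o,c=pickle.load(open('w5.pkl','rb'));g=cv2.cvtColor(c["pixels"],cv2.COLOR_BGR2GRAY)
for u in(308,320,332): print(u,g[10:60:1,u].tolist(), g[262:280,u].tolist())
for v in(100,180,250): 
    x=g[v,285:360]; print(v,x.tolist())
E
```

```text
308 [197, 199, 198, 202, 207, 213, 159, 152, 143, 140, 141, 141, 142, 145, 143, 148, 148, 145, 145, 143, 146, 141, 147, 146, 153, 123, 47, 38, 56, 54, 63, 57, 61, 57, 63, 57, 60, 59, 57, 63, 62, 59, 53, 60, 64, 61, 59, 61, 58, 60] [56, 58, 59, 61, 57, 60, 63, 58, 30, 210, 205, 200, 203, 201, 202, 204, 202, 201]
320 [199, 197, 206, 159, 137, 140, 144, 147, 146, 147, 147, 143, 145, 147, 146, 143, 143, 146, 145, 143, 146, 143, 147, 144, 155, 124, 41, 37, 55, 56, 64, 59, 57, 54, 59, 60, 58, 60, 58, 62, 63, 62, 62, 65, 61, 55, 57, 57, 64, 57] [61, 60, 52, 63, 61, 67, 62, 55, 33, 207, 207, 201, 203, 200, 200, 204, 203, 204]
332 [199, 203, 202, 208, 160, 154, 138, 145, 143, 147, 147, 144, 145, 143, 149, 147, 149, 144, 146, 148, 147, 146, 147, 145, 151, 122, 47, 37, 56, 59, 67, 63, 63, 66, 56, 64, 62, 63, 59, 62, 66, 61, 66, 63, 64, 63, 60, 62, 59, 60] [62, 62, 61, 54, 63, 66, 57, 56, 26, 207, 208, 206, 200, 201, 203, 200, 200, 201]
100 [112, 118, 100, 99, 97, 98, 100, 100, 110, 51, 44, 55, 54, 55, 49, 81, 190, 195, 196, 193, 193, 190, 180, 161, 129, 108, 166, 190, 195, 192, 137, 152, 137, 1
[... 235 characters left out ...]
01, 202, 205, 223, 91, 36, 59, 60, 58, 51, 118, 192, 194, 193, 197, 196, 147, 143, 123, 150, 186, 192, 193, 193, 191, 194, 192, 190, 189, 193, 190, 191, 194, 191, 188, 192, 192, 197, 178, 165, 164, 160, 164, 163, 160, 165, 163, 171, 107, 58, 58, 60, 53, 36, 27, 147, 148, 147, 147, 146, 145, 145, 145, 148, 142, 135, 189, 203, 201]
250 [203, 202, 200, 200, 203, 203, 201, 199, 199, 204, 217, 111, 44, 55, 62, 60, 49, 153, 193, 193, 194, 192, 189, 193, 191, 194, 192, 190, 193, 191, 194, 192, 191, 191, 193, 193, 193, 192, 192, 193, 193, 192, 193, 185, 175, 161, 163, 162, 164, 160, 162, 164, 177, 97, 48, 64, 61, 44, 11, 146, 147, 149, 143, 142, 136, 194, 200, 201, 202, 202, 199, 203, 198, 200, 201]
```

```bash
python3 - <<'E'
from h import *
o,c=pickle.load(open('w5.pkl','rb'))
z=.017
a,b=wray(o,c,320,35.3,z),wray(o,c,320,270.6,z)
print(a,b,np.linalg.norm(a-b),(a+b)/2)
l,m=[(wray(o,c,285+x,v,z)+wray(o,c,285+y,v,z))/2 for v,x,y in((100,8.8,62.5),(250,10.8,58.5))]
print(l,m,np.degrees(np.arctan2(*(l-m)[[1,0]])))
n=(l-m)/np.linalg.norm(l-m);mid=(a+b)/2;ctr=m+n*((mid-m)@n);print("centre",ctr)
go(ctr[0],ctr[1],.004,np.degrees(np.arctan2(n[1],n[0])))
E
```

```text
[0.65839722 0.13413537 0.017     ] [ 0.71454042 -0.06214569  0.017     ] 0.2041526691783264 [0.68646882 0.03599484 0.017     ]
[0.67239063 0.08724345 0.017     ] [ 0.70841238 -0.04192379  0.017     ] 105.5825556259683
centre [0.68666725 0.03605018 0.017     ]
pos [ 0.6989 -0.0107  0.203 ] ang 105.84 F [ 0.3 -0.4 -0.2] gap 0.0851 t 10.55
shift [0.0485 0.0004 0.199 ] turn 0.009
```

Call:
{"fn": "apply_moves", "kwargs": {
  "motion": [
    [[0.025, 0, 0.04, 0], [0.0485, 0, 0.08, 0], [0.0485, 0, 0.12, 0], [0.0485, 0, 0.16, 0], [0.0485, 0, 0.185, 0], [0.0485, 0, 0.198, 0], [0.0485, 0, 0.198, 0], [0.0485, 0, 0.198, 0]]
  ]
}}

```text
clock: 11.35
ee_pos: [0.6871, 0.0355, 0.0048]
tool_rot: [[-0.272, 0.962, 0.004], [0.962, 0.272, 0.0], [-0.001, 0.003, -1.0]]
force: [0.2, -0.4, 1.0]
finger_gap: 0.0852
gripper_force: 0.0
```

Call:
{"fn": "apply_moves", "kwargs": {
  "motion": [
    [[0, 0, 0, 0], [0, 0, 0, 0], [0, 0, 0, 0], [0, 0, 0, 0], [0, 0, 0, 0], [0, 0, 0, 0], [0, 0, 0, 0], [0, 0, 0, 0]]
  ],
  "gripper": 0,
  "squeeze": 50
}}

```text
clock: 12.15
ee_pos: [0.6872, 0.0352, 0.0042]
tool_rot: [[-0.272, 0.962, 0.003], [0.962, 0.272, 0.0], [-0.001, 0.003, -1.0]]
force: [-0.4, -0.6, 5.5]
finger_gap: 0.0447
gripper_force: 54.4
```

```bash
python3 -c "
from h import *
go(.5035,.1408,.1,97.4)"
```

```text
pos [0.6872 0.0352 0.0042] ang 105.78 F [-0.4 -0.6  5.5] gap 0.0447 t 12.15
shift [ 0.1515 -0.1477 -0.0964] turn 0.279
```

Call:
{"fn": "apply_moves", "kwargs": {
  "motion": [
    [[0, 0, -0.03, 0], [0, 0, -0.06, 0], [0.01, -0.01, -0.085, 0], [0.03, -0.03, -0.096, 0.05], [0.055, -0.055, -0.096, 0.1], [0.08, -0.08, -0.096, 0.15], [0.105, -0.105, -0.096, 0.2], [0.13, -0.13, -0.096, 0.25], [0.145, -0.142, -0.096, 0.28], [0.151, -0.148, -0.096, 0.28], [0.151, -0.148, -0.096, 0.28], [0.151, -0.148, -0.096, 0.28]]
  ]
}}

```text
clock: 13.35
ee_pos: [0.5033, 0.1399, 0.0983]
tool_rot: [[-0.128, 0.992, 0.001], [0.992, 0.128, -0.0], [-0.0, 0.001, -1.0]]
force: [-0.6, 0.1, -3.8]
finger_gap: 0.0445
gripper_force: 53.3
```

```bash
python3 -c "
from h import *
go(.5036,.1399,.0215,97.4);print(r.get_obs()['tool_rot'].round(4))"
```

```text
pos [0.5033 0.1399 0.0983] ang 97.38 F [-0.6  0.1 -3.8] gap 0.0445 t 13.35
shift [-0.      0.0003  0.0768] turn -0.001
[[-1.284e-01  9.917e-01  9.000e-04]
 [ 9.917e-01  1.284e-01 -3.000e-04]
 [-5.000e-04  9.000e-04 -1.000e+00]]
```

Call:
{"fn": "apply_moves", "kwargs": {
  "motion": [
    [[0, 0, 0.025, 0], [0, 0, 0.045, 0], [0, 0, 0.055, 0], [0, 0, 0.06, 0], [0, 0, 0.065, 0], [0, 0, 0.066, 0], [0, 0, 0.066, 0]]
  ]
}}

```text
clock: 14.05
ee_pos: [0.5029, 0.1403, 0.0328]
tool_rot: [[-0.128, 0.992, 0.001], [0.992, 0.128, 0.0], [0.0, 0.001, -1.0]]
force: [-0.6, 0.5, -3.7]
finger_gap: 0.0447
gripper_force: 53.3
```

No contact so far, with the battery's bottom already below the tops of the faces. I'll go on down.

Call:
{"fn": "apply_moves", "kwargs": {
  "motion": [
    [[0, 0, 0.004, 0], [0, 0, 0.008, 0], [0, 0, 0.011, 0], [0, 0, 0.012, 0], [0, 0, 0.012, 0], [0, 0, 0.012, 0]]
  ]
}}

```text
clock: 14.65
ee_pos: [0.5024, 0.1403, 0.0203]
tool_rot: [[-0.129, 0.992, 0.0], [0.992, 0.129, 0.0], [0.0, 0.0, -1.0]]
force: [0.8, 0.6, -3.4]
finger_gap: 0.0445
gripper_force: 53.3
```

Call:
{"fn": "apply_moves", "kwargs": {
  "motion": [
    [[0, 0, 0.001, 0], [0, 0, 0.0015, 0], [0, 0, 0.0015, 0], [0, 0, 0.0015, 0]]
  ]
}}

```text
clock: 15.05
ee_pos: [0.5025, 0.1403, 0.0202]
tool_rot: [[-0.129, 0.992, 0.001], [0.992, 0.129, 0.0], [0.0, 0.001, -1.0]]
force: [-3.7, -1.2, 7.4]
finger_gap: 0.0446
gripper_force: 54.5
```

Call:
{"fn": "apply_moves", "kwargs": {
  "motion": [
    [[0, 0, 0, 0], [0, 0, 0, 0], [0, 0, 0, 0], [0, 0, 0, 0], [0, 0, 0, 0], [0, 0, 0, 0], [0, 0, 0, 0]]
  ],
  "gripper": 1
}}

```text
clock: 15.75
ee_pos: [0.5023, 0.1402, 0.0187]
tool_rot: [[-0.129, 0.992, -0.0], [0.992, 0.129, -0.0], [-0.0, -0.0, -1.0]]
force: [-0.7, 0.2, 0.8]
finger_gap: 0.0852
gripper_force: 0.0
```

Call:
{"fn": "apply_moves", "kwargs": {
  "motion": [
    [[0, 0, -0.03, 0], [0, 0, -0.07, 0], [-0.02, 0, -0.12, -0.2], [-0.04, 0, -0.17, -0.4], [-0.06, 0, -0.21, -0.6], [-0.08, 0, -0.25, -0.8], [-0.08, 0, -0.25, -1], [-0.08, 0, -0.25, -1], [-0.08, 0, -0.25, -1]]
  ]
}}

```text
clock: 16.65
ee_pos: [0.512, 0.0609, 0.268]
tool_rot: [[-0.606, 0.796, -0.002], [0.796, 0.606, -0.0], [0.001, -0.001, -1.0]]
force: [0.9, 0.2, 0.7]
finger_gap: 0.0851
gripper_force: 0.0
```

```bash
python3 -c "
from h import *
o=r.get_obs();c=r.camera('wrist');pickle.dump((o,c),open('w6.pkl','wb'))
i=c['pixels'];cv2.imwrite('pics/w6.png',cv2.resize(i[0:330,100:540],(800,600),interpolation=cv2.INTER_CUBIC))
go(.5232,-.0075,.12,170)"
```

```text
pos [0.5118 0.0611 0.2675] ang 127.31 F [-0.8 -0.  -0.2] gap 0.0854 t 16.7
shift [-0.0617 -0.0322  0.1475] turn -1.423
```

View pics/w6.png

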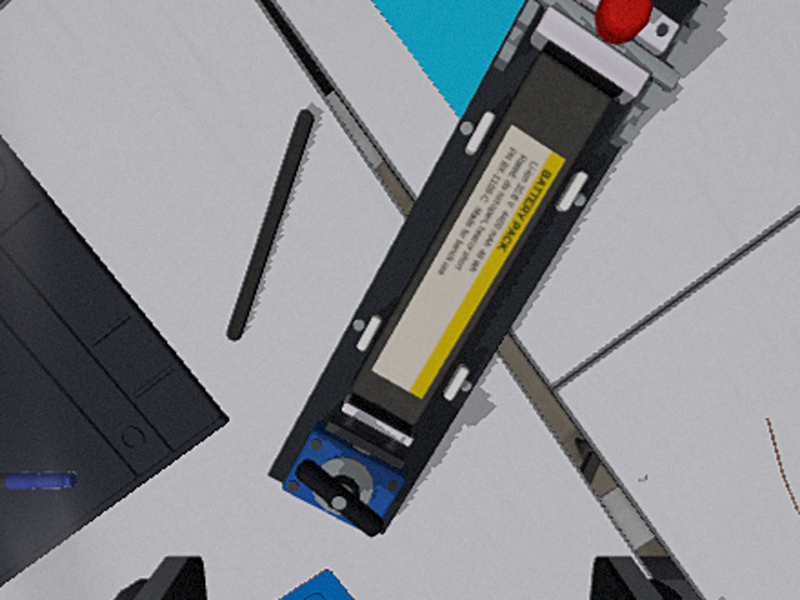

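The battery lies flat between the guides and between the pad and the stop. Next is the T-handle, seen at (341,497).

Call:
{"fn": "apply_moves", "kwargs": {
  "motion": [
    [[-0.02, -0.01, 0.03, -0.25], [-0.04, -0.02, 0.06, -0.5], [-0.06, -0.032, 0.09, -0.75], [-0.06, -0.032, 0.12, -1], [-0.06, -0.032, 0.14, -1], [-0.06, -0.032, 0.147, -1], [-0.06, -0.032, 0.147, -1]]
  ]
}}

```text
clock: 17.4
ee_pos: [0.5221, -0.0058, 0.1199]
tool_rot: [[-0.923, 0.385, -0.005], [0.385, 0.923, 0.0], [0.004, -0.002, -1.0]]
force: [-0.6, -0.7, -0.0]
finger_gap: 0.0853
gripper_force: 0.0
```

```bash
python3 -c "
from h import *
o,c=pickle.load(open('w6.pkl','rb'))
f=lambda u,v,z:wray(o,c,100+(u+.5)*.55-.5,(v+.5)*.55-.5,z)
a,b=f(303,467,.07),f(379,525,.07);print((a+b)/2,np.degrees(np.arctan2(*(a-b)[[1,0]])),np.linalg.norm(a-b),f(341,500,.07))
go(.523,-.0077,.05,175.3)"
```

```text
[ 0.52268956 -0.00681866  0.07      ] 177.51096066878225 0.05412996739674438 [ 0.52372344 -0.00874368  0.07      ]
pos [ 0.5221 -0.0058  0.1199] ang 157.38 F [-0.6 -0.7 -0. ] gap 0.0853 t 17.4
shift [-0.0019 -0.0013  0.0699] turn -0.597
```

Call:
{"fn": "apply_moves", "kwargs": {
  "motion": [
    [[-0.001, 0, 0, -0.25], [-0.002, -0.001, 0.01, -0.5], [-0.002, -0.001, 0.03, -0.6], [-0.002, -0.001, 0.05, -0.6], [-0.002, -0.001, 0.065, -0.6], [-0.002, -0.001, 0.07, -0.6], [-0.002, -0.001, 0.07, -0.6], [-0.002, -0.001, 0.07, -0.6]]
  ]
}}

```text
clock: 18.2
ee_pos: [0.5261, -0.0077, 0.053]
tool_rot: [[-0.997, 0.08, 0.002], [0.08, 0.997, -0.0], [-0.002, 0.0, -1.0]]
force: [0.2, 0.3, 0.4]
finger_gap: 0.0851
gripper_force: 0.0
```

Call:
{"fn": "apply_moves", "kwargs": {
  "motion": [
    [[0, 0, 0, 0], [0, 0, 0, 0], [0, 0, 0, 0], [0, 0, 0, 0], [0, 0, 0, 0], [0, 0, 0, 0], [0, 0, 0, 0], [0, 0, 0, 0], [0, 0, 0, 0], [0, 0, 0, 0]]
  ],
  "gripper": 0,
  "squeeze": 60
}}

```text
clock: 19.2
ee_pos: [0.5251, -0.01, 0.0525]
tool_rot: [[-0.997, 0.082, 0.0], [0.082, 0.997, -0.005], [-0.001, -0.004, -1.0]]
force: [-1.4, -4.9, 4.7]
finger_gap: 0.018
gripper_force: 58.5
```

```bash
python3 -c "
from h import *
go(.523,-.0077,.05,175.3);o=r.get_obs();print(o['moment'],o['joint_positions'])"
```

```text
pos [ 0.5251 -0.01    0.0525] ang 175.3 F [-1.4 -4.9  4.7] gap 0.018 t 19.2
shift [0.0023 0.0022 0.0025] turn -0.0
[-1.20854534  0.39627809  0.00126789] [-0.01653222  0.43635345 -0.21316825  0.92080707 -0.00449367  0.06556043]
```

A gap of 18 mm is wider than the 12 mm bar, so the tips probably hold the hub under it. I'll open, go up 7 mm and grip again.

Call:
{"fn": "apply_moves", "kwargs": {
  "motion": [
    [[0, 0, 0, 0], [0, 0, 0, 0], [0, 0, 0, 0], [0, 0, 0, 0], [0.002, -0.001, -0.003, 0], [0.002, -0.001, -0.007, 0], [0.002, -0.001, -0.007, 0], [0.002, -0.001, -0.007, 0]]
  ],
  "gripper": 0.6
}}

```text
clock: 20.0
ee_pos: [0.5233, -0.0087, 0.0591]
tool_rot: [[-0.997, 0.08, 0.001], [0.08, 0.997, 0.0], [-0.001, 0.0, -1.0]]
force: [0.3, -0.2, 0.2]
finger_gap: 0.0516
gripper_force: 0.0
```

Call:
{"fn": "apply_moves", "kwargs": {
  "motion": [
    [[0, 0, 0, 0], [0, 0, 0, 0], [0, 0, 0, 0], [0, 0, 0, 0], [0, 0, 0, 0], [0, 0, 0, 0], [0, 0, 0, 0], [0, 0, 0, 0]]
  ],
  "gripper": 0
}}

```text
clock: 20.8
ee_pos: [0.5229, -0.0098, 0.059]
tool_rot: [[-0.997, 0.081, -0.0], [0.081, 0.997, -0.002], [-0.0, -0.002, -1.0]]
force: [-1.9, -5.2, 2.8]
finger_gap: 0.0098
gripper_force: 68.8
```

```bash
python3 -c "
from h import *
go(.523,-.0077,.05,175.3);o=r.get_obs();print(o['moment'],o['joint_positions'])"
```

```text
pos [ 0.5229 -0.0098  0.059 ] ang 175.34 F [-1.9 -5.2  2.8] gap 0.0098 t 20.8
shift [0.0001 0.0021 0.009 ] turn 0.001
[-1.07202955  0.30619248  0.03896749] [-0.01756105  0.42520302 -0.21120491  0.93449705 -0.00211827  0.06381715]
```

Now it holds the bar. I'll turn clockwise (positive about the tool's downward z) and watch the moment.

Call:
{"fn": "apply_moves", "kwargs": {
  "motion": [
    [[0, -0.001, 0, 0], [0, -0.001, 0, 0.1], [0, -0.001, 0, 0.25], [0, -0.001, 0, 0.4], [0, -0.001, 0, 0.55], [0, -0.001, 0, 0.7], [0, -0.001, 0, 0.85], [0, -0.001, 0, 1], [0, -0.001, 0, 1], [0, -0.001, 0, 1]]
  ]
}}

```text
clock: 21.8
ee_pos: [0.5231, -0.0095, 0.059]
tool_rot: [[-0.824, 0.567, 0.0], [0.567, 0.824, 0.001], [0.0, 0.001, -1.0]]
force: [-1.2, -1.0, 3.9]
finger_gap: 0.01
gripper_force: 68.9
```

```bash
python3 -c "
from h import *
go(.523,-.0077,.05,175.3);o=r.get_obs();print(o['moment'],o['joint_positions'])"
```

```text
pos [ 0.5231 -0.0095  0.059 ] ang 145.46 F [-1.2 -1.   3.9] gap 0.01 t 21.8
shift [0.0011 0.0014 0.009 ] turn -0.995
[-0.23113947  0.2195705  -0.19695694] [-1.85015754e-02  4.25141374e-01 -2.11216922e-01  9.34041073e-01
  7.02195104e-04  5.84341727e-01]
```

Call:
{"fn": "apply_moves", "kwargs": {
  "motion": [
    [[0, 0, 0, 0.15], [0, 0, 0, 0.3], [0, 0, 0, 0.45], [0, 0, 0, 0.6], [0, 0, 0, 0.75], [0, 0, 0, 0.9], [0, 0, 0, 1], [0, 0, 0, 1], [0, 0, 0, 1]]
  ]
}}

```text
clock: 22.7
ee_pos: [0.5234, -0.0092, 0.059]
tool_rot: [[-0.431, 0.903, 0.001], [0.903, 0.431, 0.001], [0.001, 0.001, -1.0]]
force: [0.2, 1.3, 3.3]
finger_gap: 0.0101
gripper_force: 68.8
```

Call:
{"fn": "apply_moves", "kwargs": {
  "motion": [
    [[0, 0, 0, 0.15], [0, 0, 0, 0.3], [0, 0, 0, 0.45], [0, 0, 0, 0.6], [0, 0, 0, 0.75], [0, 0, 0, 0.9], [0, 0, 0, 1], [0, 0, 0, 1], [0, 0, 0, 1]]
  ]
}}

```text
clock: 23.6
ee_pos: [0.5239, -0.0092, 0.059]
tool_rot: [[0.078, 0.997, 0.002], [0.997, -0.078, 0.001], [0.001, 0.002, -1.0]]
force: [3.0, 2.2, 2.1]
finger_gap: 0.0101
gripper_force: 68.6
```

```bash
python3 -c "
from h import *
go(.523,-.0077,.05,175.3);o=r.get_obs();print(o['moment'],o['joint_positions'])"
```

```text
pos [ 0.5239 -0.0092  0.059 ] ang 85.5 F [3.  2.2 2.1] gap 0.0101 t 23.6
shift [ 0.0014 -0.001   0.009 ] turn -2.993
[ 0.41152307 -0.52211873 -0.03048979] [-1.81851387e-02  4.25532243e-01 -2.10610885e-01  9.32852285e-01
  1.22770056e-03  1.63111236e+00]
```

Call:
{"fn": "apply_moves", "kwargs": {
  "motion": [
    [[0, 0, 0, 0.1], [0, 0, 0, 0.2], [0, 0, 0, 0.3], [0, 0, 0, 0.4]]
  ]
}}

```text
clock: 24.0
ee_pos: [0.5241, -0.0092, 0.059]
tool_rot: [[0.286, 0.958, 0.002], [0.958, -0.286, 0.001], [0.002, 0.002, -1.0]]
force: [3.7, 1.5, 1.0]
finger_gap: 0.0102
gripper_force: 68.5
```

```bash
python3 -c "
from h import *
go(.523,-.0077,.05,175.3);o=r.get_obs();print(o['moment'],o['effort'][5])"
```

```text
pos [ 0.5241 -0.0092  0.059 ] ang 73.4 F [3.7 1.5 1. ] gap 0.0102 t 24.0
shift [ 0.0011 -0.0015  0.009 ] turn -3.397
[ 0.3483079  -0.64703221  0.29081975] -0.21376267075538635
```

Call:
{"fn": "apply_moves", "kwargs": {
  "motion": [
    [[0, 0, 0, 0.1], [0, 0, 0, 0.2], [0, 0, 0, 0.3], [0, 0, 0, 0.4], [0, 0, 0, 0.45]]
  ]
}}

```text
clock: 24.5
ee_pos: [0.5242, -0.0093, 0.059]
tool_rot: [[0.501, 0.865, 0.003], [0.865, -0.501, 0.001], [0.002, 0.002, -1.0]]
force: [3.9, 2.7, 1.1]
finger_gap: 0.0096
gripper_force: 68.4
```

```bash
python3 -c "
from h import *
go(.523,-.0077,.05,175.3);o=r.get_obs();print(o['moment'],o['effort'][5])"
```

```text
pos [ 0.5242 -0.0093  0.059 ] ang 59.92 F [3.9 2.7 1.1] gap 0.0096 t 24.5
shift [ 0.0007 -0.0019  0.009 ] turn -3.846
[ 0.37960384 -0.91595123  0.23220094] 0.12231793720275164
```

Call:
{"fn": "apply_moves", "kwargs": {
  "motion": [
    [[0, 0, 0, 0], [0, 0, 0, 0], [0, 0, 0, 0], [0, 0, 0, 0], [0, 0, 0, 0], [0, 0, -0.03, 0], [0, 0, -0.07, 0], [0, 0, -0.11, 0], [-0.02, 0, -0.15, 0], [-0.05, 0, -0.19, 0], [-0.05, 0, -0.2, 0], [-0.05, 0, -0.2, 0]]
  ],
  "gripper": 0.6
}}

```text
clock: 25.7
ee_pos: [0.4989, -0.0535, 0.261]
tool_rot: [[0.503, 0.864, 0.005], [0.864, -0.503, -0.0], [0.002, 0.004, -1.0]]
force: [-0.0, 0.2, -1.0]
finger_gap: 0.0511
gripper_force: 0.0
```

```bash
python3 -c "
from h import *
o=r.get_obs();c=r.camera('wrist');pickle.dump((o,c),open('w7.pkl','wb'))
i=c['pixels'];cv2.imwrite('pics/w7.png',cv2.resize(i[0:330,200:640],(800,600),interpolation=cv2.INTER_CUBIC));print(o['ee_pos'],o['clock'])"
```

```text
[ 0.49889644 -0.05351584  0.26097497] 25.7
```

View pics/w7.png

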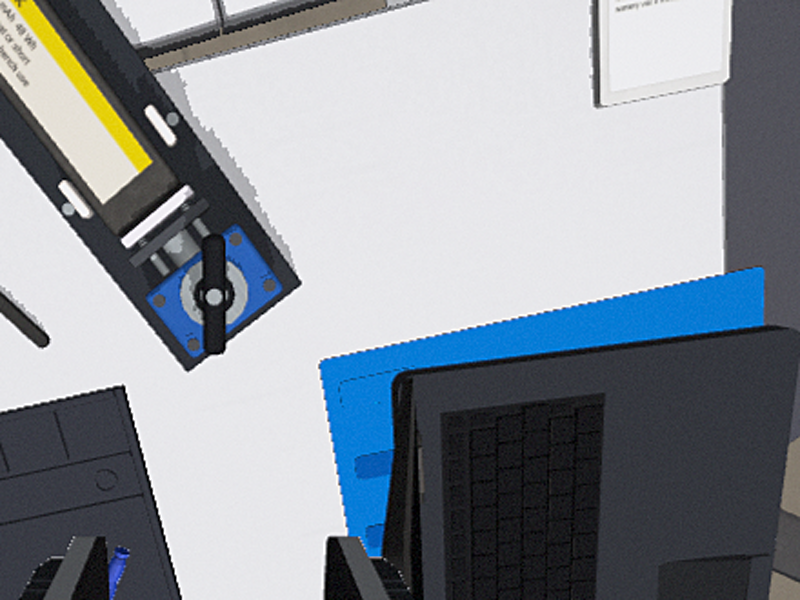

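The T-handle bar is upright in the crop, from (214,240) to (214,350), so it lies along the tool's x. The pad rests against the battery. I'll check the angle and the knob by numbers, then hand in.

```bash
python3 - <<'E'
from h import *
o,c=pickle.load(open('w7.pkl','rb'))
f=lambda u,v,z:wray(o,c,200+(u+.5)*.55-.5,(v+.5)*.55-.5,z)
e=f(214,240,.07)-f(214,350,.07);print("theta",np.radians(187.35-np.degrees(np.arctan2(e[1],e[0]))-0))
t=r.camera("top")
def red(i):
    b,g,rr=[i[240:300,245:300,k].astype(int) for k in range(3)];m=(rr>110)&(g<60)&(b<60);v,u=np.nonzero(m);return u.mean()+245,v.mean()+240,m.sum()
for i in(D["top"]["pixels"],t["pixels"]):
    k=red(i);p=ray(k[0],k[1],.07);print(k,p)
print(r.get_obs()["clock"])
E
```

```text
theta 2.22565725045484
(np.float64(262.3780487804878), np.float64(269.7926829268293), np.int64(82)) [0.48231083 0.28652341 0.07      ]
(np.float64(273.109756097561), np.float64(268.6707317073171), np.int64(82)) [0.48479657 0.26627974 0.07      ]
25.8
```

```bash
python3 -c "
from workcell import r
print(r.finish_job())"
```

```text
the job is handed in; nothing more can be done
None
```

I handed in the finished job at about 26 s: the stop is one notch closer to the jaw with the crossbar home, the battery lies flat in the fixture, and the T-handle is turned to about 2.2 rad (firm from 1.9); the pry tool, drive and tape roll were not touched.

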